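# Centre the wobbly jar on its upturned saucer

## Robot

A 7-joint arm with a two-finger parallel gripper is mounted at the origin on the work surface. World frame = base frame: x ahead of the robot, y to its left, z up, the work surface at z = 0. Lengths are in m, angles in rad, forces in N, time in s.
With the tool pointing down it reaches from about 0.425 to 0.875 m from the base axis. Payload 4.7 kg.
Tool frame: the origin (TCP) lies at the very end of the fingers, on their centre line; the grasp point (between the pads) lies behind it (ctrl.tcp_to_grasp is the y of the grasp point in the tool frame, in m); y points along the fingers, x is the direction in which the jaws open and shut, and the axes are right-handed (so a half turn about y gives the same grasp; the last joint's range is limited). The gripper opens to 87 mm and grips with 3 to 60 N. Pads are 19 mm wide; open, the fingers measure 117 mm over their backs; the gripper's body (75 mm by 190 mm) begins 51 mm behind the grasp point.
Start: joints at [1.31, 0.321, -0.07, 1.45, 0.023, 1.371, -0.057], TCP at [0.176, -0.626, 0.223] pointing down, gripper open.
Joint ranges: [-2.86, 2.86], [-0.3, 2.09], [-1.38, 1.24], [0.06, 2.45], [-1.56, 4.7], [0.09, 2.05], [-2.69, 2.69]. Speed limits (rad/s): [2.57, 2.57, 3.14, 3.14, 3.14, 3.14, 3.14].

## Interface

Orientations are given as a rotation vector (axis times angle).
In Python, from bench import ctrl, get_image, workorder gives the robot as it stands.
- The arm moves only by the tool drive_tool, never from a script. Its argument "increments" is text: rows parted by semicolons, each of 5 numbers parted by spaces: the shift along the tool's x, y, z in mm, then the turn about the tool's y in degrees, then the closure in counts, from 0 (fully open) to 255 (shut). In form: tx ty tz yaw fingers; .... A call has 1 to 20 rows; each row shifts and turns the commanded pose from where the row before left it, along the tool's axes as they then stand; what a row does not reach is not made up. A row lasts 1/8 s, in which the tool goes at most 62.5 mm and 10.7 degrees, less where a joint would pass 70% of its speed; a pose out of reach is approached as far as the arm can. A call is refused whole if a number of a shift passes 62.5 or a number of a turn 10.7, either way. A call with a gripper value outside its range is refused whole. The fingers move at their own pace and stop on an object; "squeeze" is the grip in N (left out, the last holds). Time passes only in rows, so rows that do not move let the fingers close. It gives the time, the measured TCP pose, the force and the opening at its end, in the units of the state.
- ctrl.get_state(): the state, without advancing time (a new reading comes with each control period).
- get_image(name): name is "side" or "top" or "wrist"; returns a dict with "img" (480x640x3 uint8, red, green, blue), "mtx" (3x3 intrinsics, pixels), "camera_from_world" (4x4, takes a point from world to camera coordinates). Camera axes: x right, y up, looking along -z (the intrinsics and any distortion apply to the point x, -y, -z); pixel columns grow to the right and rows downward; lengths in m; the calibration is good to about 2 mm. A picture is of the moment at which its call begins. There is no depth.
- workorder.close_job(): hands the job in, once; it reports no verdict.
The state is a dict: "time": time; "joint_positions": joint angles; "qd": joint speeds; "joint_torque": joint torques, N m; "position": TCP position; "tool_rot": TCP orientation; "ft_force": force on the tool from outside, world axes, zero at the start; "torque": the same for the moment, N m; "grip_width": opening from 0.0 (shut) to 1.0 (fully open).
Only numpy, scipy, OpenCV 4.12 (cv2) and the standard library are available. Lean on these libraries where they do the work, as an engineer would, in place of code of your own. Each camera call takes 0.05 s, during which the arm holds its last target.

## Task

The small orange jar on the upturned saucer has been left close to the edge and spoils the display. With light taps or gentle pushes of the fingertips low on its side, nudge it to the middle of the saucer, and leave it standing upright there. Do not pinch, lift, topple or jab the jar, do not shift the saucer, and leave everything else on the plank alone.

Things in the scene. Friction and masses are not known exactly. Their poses are not given: they have to be found in the camera images.
- saucer_top (a point): Centre of the flat top of the upturned white melamine saucer on a square cork mat (210 mm, 4 mm thick): the target for the jar's foot. The saucer lies upside down: its flat level base, 96 mm across, is uppermost, 22 mm above the mat; it slopes down to a 144 mm rim. Loose, 0.22 kg; z up
- jar_foot (a point): Centre of the underside of the small orange jar on the upturned saucer, 25 to 30 mm off centre in any direction; z up its axis. Narrow foot 30 mm across, 5 mm high; round body 50 mm across, sides upright from 8 to 38 mm above the underside; twist cap 40 mm across, top at 60 mm. 0.11 to 0.20 kg. Pushed low on the body (8 to 15 mm up) it slides, with about 1 to 2 N; pushed high it rocks over
- plank: Fixed hardwood plank, 340 mm (x) by 1240 mm (y), on two cement blocks; origin on the table below its centre; its top face is 126 mm above the table. All the other things stand on it
- stick: Wooden pounding stick standing upright on its thick end, 142 mm tall, 46 mm across at the foot, about 205 mm to one side of the mat's centre; origin at its underside. Leave alone
- bowl: Glass bowl, 110 mm across, 50 mm high, about 205 mm to the other side of the mat's centre; origin at its underside. Leave alone
- tall_jar: Taller orange jar standing directly on the plank, 105 mm tall, 50 mm across; origin at its underside. Leave alone
- tumbler: Steel tumbler, 80 mm tall, 58 mm across; origin at its underside. Leave alone
- ladle: Aluminium ladle lying at the left (+y) end of the plank; bowl 76 mm across, 30 mm high, handle 225 mm long pointing away from the robot; origin under its bowl. Leave alone
- saucer2: Second white saucer, right way up and empty, 144 mm across, 22 mm high, at the right (-y) end of the plank; origin at its underside. Leave alone

How it is judged:
At the end, for the whole second after the job is handed in: The jar stands still and upright (within 0.06 rad) on the saucer's flat top, the centre of its foot within 8 mm of the saucer's centre, measured horizontally; the saucer is within 12 mm and all other things within 20 mm of where they were (horizontal distance between jar_foot and saucer_top below 0.008 m and angle between jar_foot's own z axis and vertical below 0.06 rad and z of jar_foot in the frame of saucer_top between -0.003 and 0.003 m and linear speed of jar below 0.01 m/s and distance of saucer_top from where it was at the start of the episode below 0.012 m and distance of each of stick, bowl, tall_jar, tumbler, ladle, saucer2 from where it was at the start of the episode below 0.02 m); the robot touches nothing.
It fails at once if the jar is lifted (its underside more than 12 mm above the saucer's top) (z of jar_foot in the frame of saucer_top above 0.012 m).
It fails at once if the jar falls off the saucer or leans more than 0.4 rad (z of jar_foot in the frame of saucer_top below -0.008 m or angle between jar_foot's own z axis and vertical above 0.4 rad).
It fails at once if the jar is pressed, pinched or jabbed with more than 10 N (contact force between any of the fingers, the arm and jar above 10 N).
It fails at once if the saucer is shifted more than 12 mm (distance of saucer_top from where it was at the start of the episode above 0.012 m).
It fails at once if another thing on the plank is moved more than 20 mm (distance of any of stick, bowl, tall_jar, tumbler, ladle, saucer2 from where it was at the start of the episode above 0.02 m).
It also fails if it takes over 38 s, if anything falls off the work surface, if the arm or the gripper's body presses on something with over 40 N, if the wrist force passes 120 N, or if a joint passes its speed limit or range.

## Working session

There is one attempt and no reset: what is moved stays moved. The work goes in short steps, Python scripts to look and compute and a tool call to move; the robot and the scene stay as the last step left them, time stands still between calls to the robot, and variables do not carry over. Pictures are saved under pics/ and viewed, and the job is handed in when it is done.

Besides the shell and the picture viewer there is one more tool, called in YAML: its name, and indented under it one key for each argument. drive_tool: Moves the arm, as the interface text tells. Its arguments: {"type":"object","properties":{"increments":{"type":"string"},"squeeze":{"type":"number"}},"required":["increments"]}

```bash
mkdir -p pics; ls
python3 - <<'E'
from bench import ctrl,get_image,workorder
import cv2
print(ctrl.get_state(), ctrl.tcp_to_grasp)
for n in("side","top"):
    d=get_image(n);cv2.imwrite(f"pics/{n}0.png",d["img"][:,:,::-1]);print(n,d["mtx"],d["camera_from_world"], [k for k in d])
E
```

```text
pics
{'time': 0.0, 'joint_positions': array([ 1.31012091,  0.32182185, -0.07010832,  1.45169933,  0.02258238,
        1.37078856, -0.05691411]), 'qd': array([ 3.79401898e-04,  1.36455147e-03,  3.61222689e-05,  2.54983309e-04,
       -2.44460696e-04, -1.34261093e-03, -5.73471770e-04]), 'joint_torque': array([ 3.65706876e-05, -4.91291964e+01, -4.04178165e-01, -3.12527025e+01,
       -6.39840262e-02,  4.38999385e-02,  1.56584319e-04]), 'position': array([ 0.17618391, -0.62508118,  0.22145022]), 'tool_rot': array([-1.32561879,  1.00556065, -1.00292759]), 'ft_force': array([-1.13898966, -0.21816252,  0.2761153 ]), 'torque': array([-0.02870024,  0.03604005,  0.03827051]), 'grip_width': 0.9978201557611653} -0.0187
side [[539.16427086   0.         327.69216884]
 [  0.         539.16427086 245.59285423]
 [  0.           0.           1.        ]] [[ 0.98767091 -0.15613401 -0.01132852 -0.49403789]
 [ 0.10956086  0.63774052  0.76241947 -0.14435866]
 [-0.11181496 -0.75426069  0.64698394 -1.49191472]
 [ 0.          0.          0.          1.        ]] ['img', 'mtx', 'camera_from_world']
top [[458.86577389   0.         322.32498359]
 [  0.         458.86577389 241.31158157]
 [  0.           0.           1.        ]] [[ 0.09708313 -0.99526184 -0.00536112 -0.03419755]
 [ 0.97156816  0.09360048  0.21747243 -0.52505267]
 [-0.21594021 -0.0263216   0.97605174 -1.09079576]
 [ 0.          0.          0.          1.        ]] ['img', 'mtx', 'camera_from_world']
```

View pics/side0.png

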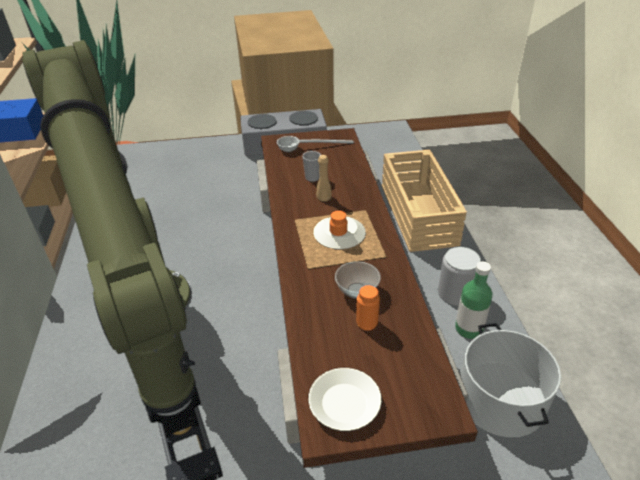

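View pics/top0.png

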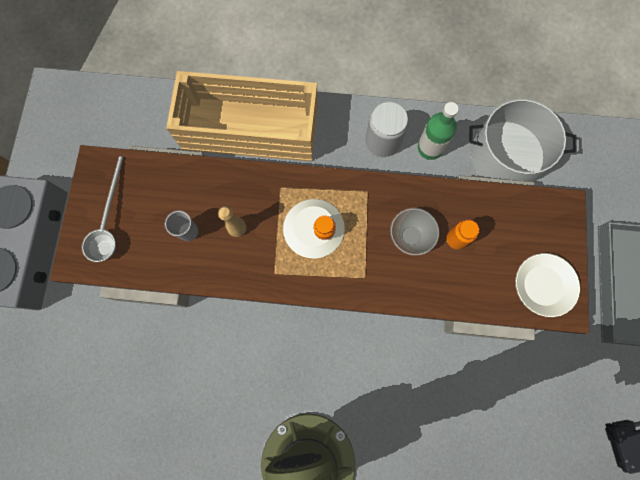

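```bash
cat > h.py <<'E'
import numpy as np,cv2
from bench import ctrl,get_image,workorder
from scipy.spatial.transform import Rotation as R
def ray(d,uv):
    T=d["camera_from_world"];K=d["mtx"]
    v=np.linalg.inv(K)@np.array([uv[0],uv[1],1.]);v=v*[1,-1,-1]
    return -T[:3,:3].T@T[:3,3],T[:3,:3].T@v
def onz(d,uv,z):
    o,v=ray(d,uv);return o+v*(z-o[2])/v[2]
def proj(d,p):
    c=d["camera_from_world"]@np.append(p,1);c=c[:3]*[1,-1,-1];q=d["mtx"]@c;return q[:2]/q[2]
def orange(img):
    h=cv2.cvtColor(img,cv2.COLOR_RGB2HSV);return cv2.inRange(h,(3,170,60),(18,255,255))
def white(img):
    h=cv2.cvtColor(img,cv2.COLOR_RGB2HSV);return cv2.inRange(h,(0,0,120),(179,40,255))
def comps(m,amin=40):
    n,l,s,c=cv2.connectedComponentsWithStats(m)
    return [(s[i],c[i],l==i) for i in range(1,n) if s[i][4]>amin]
def rimcentre(d,m,z):
    # hull of mask boundary cast on plane z, circle fit
    c=max(cv2.findContours(m.astype('uint8'),cv2.RETR_EXTERNAL,cv2.CHAIN_APPROX_NONE)[0],key=cv2.contourArea)
    c=cv2.convexHull(c)[:,0].astype(float)
    P=np.array([onz(d,q,z)[:2] for q in c])
    A=np.c_[2*P,np.ones(len(P))];x=np.linalg.lstsq(A,(P**2).sum(1),rcond=None)[0]
    r=np.sqrt(x[2]+x[:2]@x[:2]);return x[:2],r,np.std(np.linalg.norm(P-x[:2],axis=1)-r)
E
python3 - <<'E'
from h import *
s=ctrl.get_state();print(R.from_rotvec(s["tool_rot"]).as_matrix().round(3))
rays=[]
for n in("side","top"):
    d=get_image(n)
    for st,c,m in comps(orange(d["img"])): print(n,"orange",st,c.round(1),onz(d,c,.182).round(4))
    for st,c,m in comps(white(d["img"]),200):
        if 250<c[0]<400 and 200<c[1]<260: print(n,"white",st,c.round(1),rimcentre(d,m,.131))
    for st,c,m in comps(cv2.inRange(cv2.cvtColor(d["img"],cv2.COLOR_RGB2HSV),(10,60,90),(25,160,255)),3000):
        print("mat",st,c,onz(d,c,.13))
E
```

```text
[[ 0.271 -0.001  0.962]
 [-0.962  0.002  0.271]
 [-0.002 -1.    -0.   ]]
side orange [331 210  16  25 337] [338.1 222.2] [0.5329 0.0154 0.182 ]
side orange [355 286  25  45 875] [367.6 308. ] [ 0.5446 -0.3037  0.182 ]
side white [314 217  51  32 969] [339.3 234.4] (array([0.53949497, 0.03857315]), np.float64(0.07114233884449495), np.float64(0.0006424228272926166))
mat [ 231   10  115  124 9682] [283.62466433  65.35705433] [0.49960675 1.24427487 0.13      ]
mat [  261   128   215   330 30903] [353.14354593 300.67058214] [ 0.52769187 -0.22721413  0.13      ]
mat [   0  132   72  134 3777] [ 37.83664284 184.45591739] [-0.35242142  0.43284263  0.13      ]
mat [ 382  149   85  103 6267] [422.62501995 200.37498005] [0.81063549 0.14291095 0.13      ]
top orange [314 216  21  23 385] [324.  227.1] [0.5313 0.0126 0.182 ]
top orange [446 220  34  30 708] [462.4 234.1] [ 0.5448 -0.2959  0.182 ]
top white [     0      0    640    480 151721] [290.4 215.9] (array([0.69138142, 0.02209787]), np.float64(0.8090688018962517), np.float64(0.09064238446601768))
top white [ 283  199   61   59 2346] [311.3 228.5] (array([0.53989648, 0.03873468]), np.float64(0.07128268530532358), np.float64(0.0002872169581889365))
mat [  166    71   152    91 10854] [245.52846877 115.93329648] [0.81058572 0.23657886 0.13      ]
mat [   50   145   539   188 58270] [320.73663978 237.84015789] [0.51784989 0.0191963  0.13      ]
```

drive_tool:
  increments: "0 -55 0 0 185; 0 -55 0 0 185; -30 0 30 0 185; -30 0 30 0 185; -30 0 30 0 185; -30 0 30 0 185; -30 0 30 0 185; -30 0 30 0 185; -30 0 30 0 185; -30 0 30 0 185; -30 0 30 0 185; -30 0 30 0 185; -30 0 30 0 185; -30 0 30 0 185; -30 0 30 0 185; -30 0 30 0 185; -30 0 30 0 185; 0 0 0 0 185"
  squeeze: 5

```text
time: 2.45
position: [0.4882, -0.0664, 0.3325]
tool_rot: [-1.328, 0.999, -0.998]
ft_force: [0.2, -1.0, 0.7]
grip_width: 0.278
```

drive_tool:
  increments: "0 0 0 -10 185; 0 0 0 -10 185; 0 0 0 -10 185; 0 0 0 -10 185; 0 0 0 -10 185; 0 0 0 -6 185; 0 0 0 0 185"

```text
time: 3.32
position: [0.4869, -0.0715, 0.3324]
tool_rot: [-1.557, 0.252, -0.252]
ft_force: [-0.5, -0.4, -0.2]
grip_width: 0.273
```

Run:
```python
from h import *
d=get_image("wrist");cv2.imwrite("pics/w1.png",d["img"][:,:,::-1])
s=ctrl.get_state();print(s["position"],s["grip_width"],s["time"],s["ft_force"],R.from_rotvec(s["tool_rot"]).as_matrix().round(3), s["joint_positions"])
```

```text
[ 0.48701335 -0.07130547  0.33242467] 0.27617027188364407 3.375 [-0.2719917   0.38836281 -0.39333856] [[ 0.949 -0.     0.316]
 [-0.316 -0.     0.949]
 [-0.    -1.    -0.001]] [ 0.75660068 -0.03052174 -0.6426624   1.62673956 -0.01780441  1.53956626
 -0.20725394]
```

View pics/w1.png

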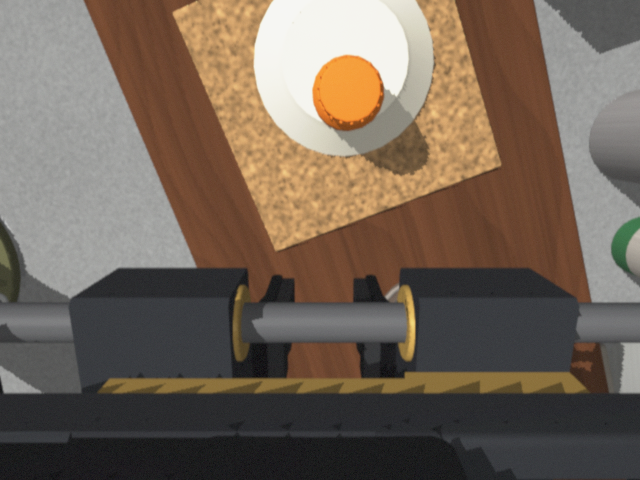

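```bash
cat >> h.py <<'E'
def jarcap(d):
    m=orange(d["img"]);st,c,mm=max(comps(m),key=lambda t:t[0][4])
    return st,c,mm
def report(d,tag):
    img=d["img"]
    st,c,mm=jarcap(d)
    x,r,e=rimcentre(d,mm,.190);print(tag,"orange",st,c.round(1),"cent@.182",onz(d,c,.182)[:2].round(4),"hull@.19",x.round(4),round(r,4),round(e,4))
E
python3 - <<'E'
from h import *
d=get_image("wrist");report(d,"wrist")
g=cv2.cvtColor(d["img"],cv2.COLOR_RGB2GRAY)
c=proj(d,[.5397,.0387,.152]);print("pred centre",c)
# radial profile for rim edges from predicted centre, in world plane
for z,rr,nm in((.152,.048,'flat'),(.131,.072,'rim')):
    pts=[]
    for a in np.arange(0,360,4):
        prof=[]
        rs=np.arange(rr-.008,rr+.008,.0005)
        uv=np.array([proj(d,[.5397+q*np.cos(np.radians(a)),.0387+q*np.sin(np.radians(a)),z]) for q in rs],dtype=np.float32)
        if uv.min()<1 or uv[:,1].min()<2: continue
        v=cv2.remap(cv2.GaussianBlur(g,(3,3),0),uv[None,:,0],uv[None,:,1],cv2.INTER_LINEAR)[0].astype(float)
        gr=v[4:]-v[:-4];i=np.argmin(gr)
        if gr[i]<-4: pts.append([a,rs[i+2],gr[i]])
    pts=np.array(pts)
    P=np.c_[np.cos(np.radians(pts[:,0])),np.sin(np.radians(pts[:,0]))]*pts[:,1:2]
    for k in range(4):
        A=np.c_[2*P,np.ones(len(P))];x=np.linalg.lstsq(A,(P**2).sum(1),rcond=None)[0];r=np.sqrt(x[2]+x[:2]@x[:2])
        e=np.abs(np.linalg.norm(P-x[:2],axis=1)-r);P=P[e<max(2*np.median(e),.0006)]
    print(nm,len(P),"of",len(pts),x[:2]+[.5397,.0387],r,np.median(e))
# body vs cap
hsv=cv2.cvtColor(d["img"],cv2.COLOR_RGB2HSV)
cv2.imwrite("pics/crop1.png",cv2.resize(d["img"][0:180,230:460,::-1],None,fx=3,fy=3,interpolation=cv2.INTER_CUBIC))
E
```

```text
wrist orange [ 313   56   70   74 4038] [347.4  92.8] cent@.182 [0.5336 0.0134] hull@.19 [0.5328 0.0123] 0.0239 0.0002
pred centre [342.64470861  60.72638249]
flat 35 of 51 [0.54113926 0.03863244] 0.04787820045136191 0.000195780201562374
rim 60 of 63 [0.54107125 0.03907596] 0.07227928905611368 0.00015328825475741104
```

View pics/crop1.png

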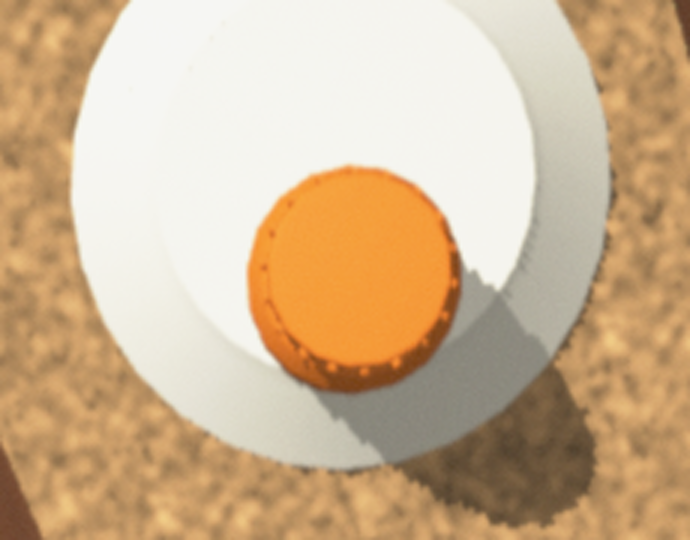

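Run:
```python
from h import *
d=get_image("wrist");h=cv2.cvtColor(d["img"],cv2.COLOR_RGB2HSV)
st,c,mm=jarcap(d);v=h[:,:,2].astype(float);print(np.percentile(v[mm],[5,25,50,75,95]))
m=(mm&(v>238)).astype('uint8');m=cv2.morphologyEx(m,cv2.MORPH_OPEN,np.ones((5,5)))
s=max(comps(m),key=lambda t:t[0][4]);print(s[0],s[1],rimcentre(d,s[2],.212))
for p in ([.533,.013,.212],[.533,.013,.152]): print(proj(d,p))
print(proj(d,ctrl.get_state()["position"]), -d["camera_from_world"][:3,:3].T@d["camera_from_world"][:3,3])
for n in("top","side"):
  e=get_image(n); report(e,n) if n=="top" else None
```

```text
[134. 243. 245. 245. 246.]
[ 313   57   66   64 3129] [347.6337488   88.63566635] (array([0.53133645, 0.01360288]), np.float64(0.019882280234493666), np.float64(0.0008706023306141288))
[349.27419235  89.35619397]
[344.6168008   97.79499756]
[322.56540163 299.0275034 ] [ 0.50802109 -0.00939747  0.49508944]
top orange [446 219  34  31 707] [462.6 234. ] cent@.182 [ 0.5451 -0.2965] hull@.19 [ 0.5435 -0.2942] 0.0361 0.0052
```

drive_tool:
  increments: "17 0 40 0 185; 0 -0 0 0 185; 0 40 0 0 185; 0 40 0 0 185; 0 40 0 0 185; 0 30 0 0 185; 0 0 0 0 185; 0 0 0 0 185"

```text
time: 4.58
position: [0.5167, -0.0381, 0.1839]
tool_rot: [-1.556, 0.249, -0.252]
ft_force: [-0.5, 0.5, 0.9]
grip_width: 0.274
```

Run:
```python
from h import *
d=get_image("wrist");cv2.imwrite("pics/w2.png",d["img"][:,:,::-1])
e=get_image("side");cv2.imwrite("pics/s2.png",cv2.resize(e["img"][150:300,240:440,::-1],None,fx=4,fy=4,interpolation=cv2.INTER_CUBIC))
for i in range(1):
  s=ctrl.get_state();print(s["position"],s["grip_width"],s["time"],s["ft_force"])
print(jarcap(d)[:2])
```

```text
[ 0.51711972 -0.03799292  0.1842878 ] 0.2782685106333453 4.675 [ 0.05760569 -0.18403743 -0.41434016]
(array([  255,   101,   132,   136, 13938], dtype=int32), array([320.67247812, 168.08336921]))
```

View pics/w2.png

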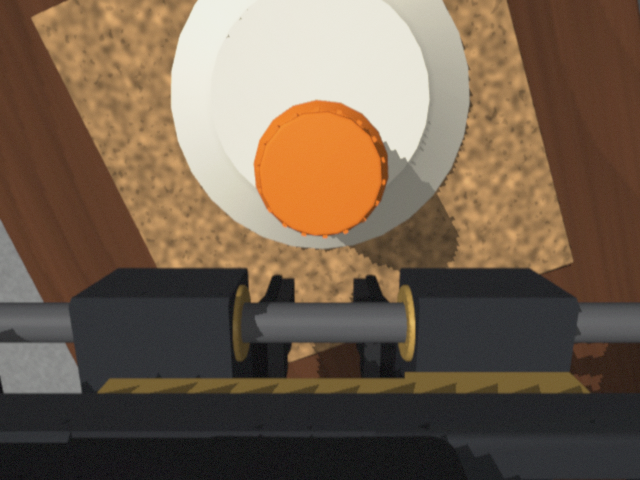

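View pics/s2.png

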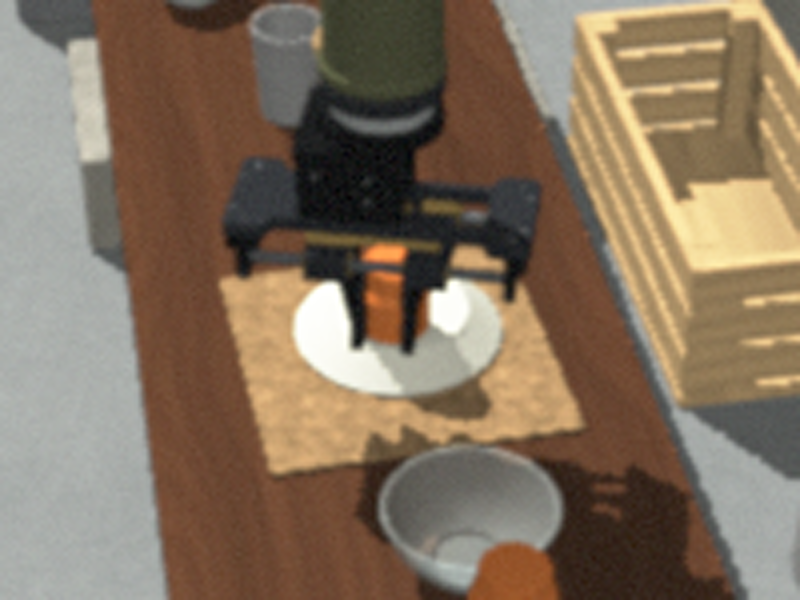

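drive_tool:
  increments: "0 12 0 0 185; 0 10 0 0 185; 0 0 0 0 185; 0 0 4 0 185; 0 0 4 0 185; 0 0 4 0 185; 0 0 3 0 185; 0 0 0 0 185"

```text
time: 5.68
position: [0.5208, -0.0231, 0.1606]
tool_rot: [-1.556, 0.249, -0.25]
ft_force: [0.0, 0.7, -0.7]
grip_width: 0.274
```

```bash
cat > look.py <<'E'
import sys
from h import *
t=sys.argv[1]
d=get_image("wrist");cv2.imwrite(f"pics/w{t}.png",d["img"][:,:,::-1])
e=get_image("side");cv2.imwrite(f"pics/s{t}.png",cv2.resize(e["img"][200:275,290:390,::-1],None,fx=8,fy=8,interpolation=cv2.INTER_CUBIC))
s=ctrl.get_state();print(s["position"],s["grip_width"],s["time"],s["ft_force"])
M=R.from_rotvec(s["tool_rot"]).as_matrix()
st,c,mm=jarcap(d);print(st,c.round(1))
h=cv2.cvtColor(d["img"],cv2.COLOR_RGB2HSV)
j=rimcentre(d,mm,.190);print("jar@.19",j)
# saucer flat edge
g=cv2.GaussianBlur(cv2.cvtColor(d["img"],cv2.COLOR_RGB2GRAY),(3,3),0)
for z,rr,nm in((.152,.048,'flat'),(.131,.072,'rim')):
    pts=[]
    for a in np.arange(0,360,3):
        rs=np.arange(rr-.008,rr+.008,.0005)
        uv=np.array([proj(d,[.541+q*np.cos(np.radians(a)),.0388+q*np.sin(np.radians(a)),z]) for q in rs],dtype=np.float32)
        if uv.min()<2 or uv[:,1].max()>255 or uv[:,0].max()>637: continue
        if mm[uv[:,1].astype(int),uv[:,0].astype(int)].any(): continue
        v=cv2.remap(g,uv[None,:,0],uv[None,:,1],cv2.INTER_LINEAR)[0].astype(float)
        gr=v[4:]-v[:-4];i=np.argmin(gr)
        if gr[i]<-4: pts.append([a,rs[i+2]])
    pts=np.array(pts)
    if len(pts)<10: print(nm,"few");continue
    P=np.c_[np.cos(np.radians(pts[:,0])),np.sin(np.radians(pts[:,0]))]*pts[:,1:2]
    for k in range(4):
        A=np.c_[2*P,np.ones(len(P))];x=np.linalg.lstsq(A,(P**2).sum(1),rcond=None)[0];r=np.sqrt(x[2]+x[:2]@x[:2])
        er=np.abs(np.linalg.norm(P-x[:2],axis=1)-r);P=P[er<max(2*np.median(er),.0006)]
    C=x[:2]+[.541,.0388];print(nm,len(P),"of",len(pts),C,r)
    dv=np.append(C-j[0],0);print(" jar->centre in tool",(M.T@dv*1000).round(1))
    dv=np.append(C-s["position"][:2],0);print(" tcp->centre in tool",(M.T@dv*1000).round(1))
dv=np.append(j[0]-s["position"][:2],0);print("tcp->jar in tool",(M.T@dv*1000).round(1))
E
python3 look.py 3
```

```text
[ 0.52074236 -0.02357233  0.16054595] 0.2724145310937617 5.775 [-0.02198973  0.16191498  0.18372158]
[  247   146   152   157 18945] [323.  225.6]
jar@.19 (array([0.5321444 , 0.01067746]), np.float64(0.025832919221094736), np.float64(0.0007371851711011068))
flat 41 of 43 [0.54086197 0.03830658] 0.04775210375338934
 jar->centre in tool [-0.4 -0.  29. ]
 tcp->centre in tool [-0.3 -0.  65.1]
rim 48 of 58 [0.54079182 0.03864847] 0.07267129123409012
 jar->centre in tool [-0.5 -0.  29.3]
 tcp->centre in tool [-0.4 -0.  65.4]
tcp->jar in tool [ 0.1 -0.  36.1]
```

View pics/w3.png

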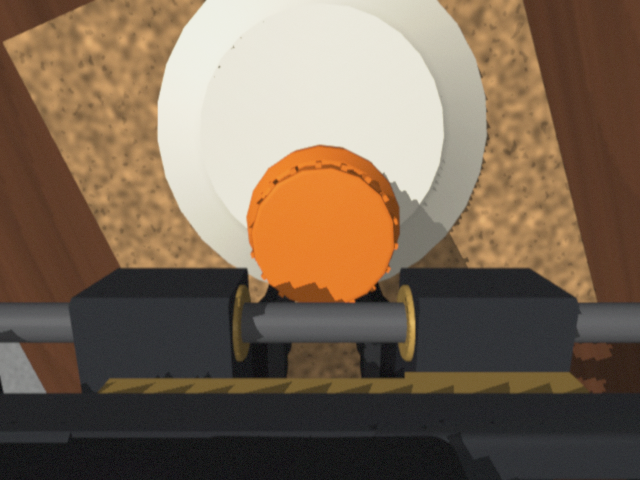

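View pics/s3.png

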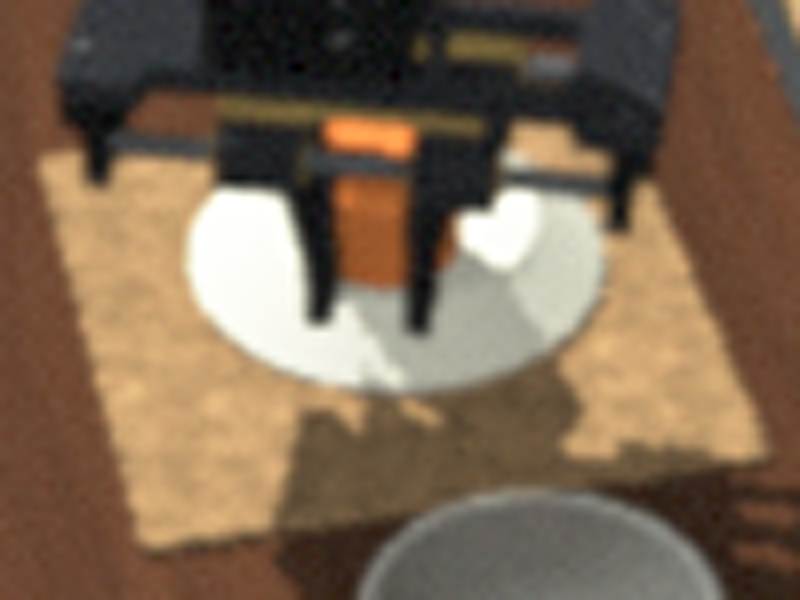

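drive_tool:
  increments: "0 -2 0 0 185; 0 0 2 0 185; 0 0 2 0 185; 0 0 2 0 185; 0 0 2 0 185; 0 0 2 0 185; 0 0 2 0 185; 0 0 0 0 185"

```text
time: 6.78
position: [0.5246, -0.0118, 0.1625]
tool_rot: [-1.556, 0.25, -0.25]
ft_force: [0.0, -1.0, 0.4]
grip_width: 0.275
```

```bash
python3 look.py 4
```

```text
[ 0.52453382 -0.01190732  0.16251798] 0.2760689586743396 6.875 [ 0.67126354 -0.49034702 -0.04732338]
[  251   163   148   140 17044] [325.  237.4]
jar@.19 (array([0.5351251 , 0.01695814]), np.float64(0.025439763857906375), np.float64(0.0010020049495761477))
flat 46 of 52 [0.54081939 0.03827183] 0.0478018670578588
 jar->centre in tool [-1.3  0.  22. ]
 tcp->centre in tool [-0.2  0.  52.8]
rim 51 of 59 [0.54067395 0.03843251] 0.07266940279526655
 jar->centre in tool [-1.5  0.  22.1]
 tcp->centre in tool [-0.4  0.  52.9]
tcp->jar in tool [ 1.   0.  30.7]
```

View pics/w4.png

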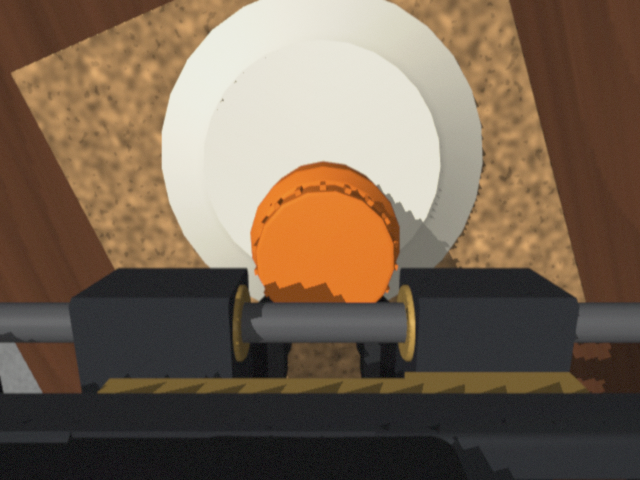

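View pics/s4.png

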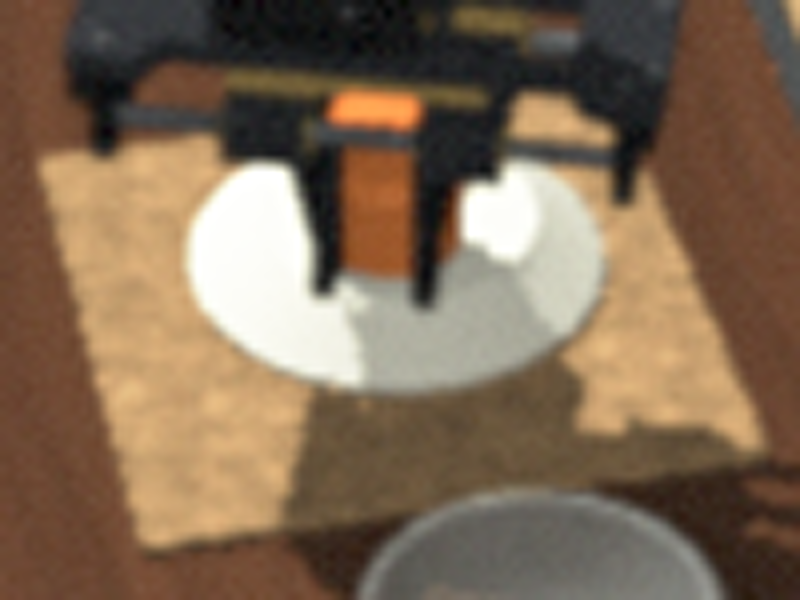

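drive_tool:
  increments: "0 0 2 0 185; 0 0 2 0 185; 0 0 2 0 185; 0 0 2 0 185; 0 0 2 0 185; 0 0 2 0 185; 0 0 0 0 185"

```text
time: 7.75
position: [0.5283, -0.0003, 0.1625]
tool_rot: [-1.556, 0.25, -0.25]
ft_force: [-0.2, 0.5, 0.1]
grip_width: 0.279
```

```bash
cat >> look.py <<'E'
# leading edge of body along tool z
st,c,mm=jarcap(d); ys,xs=np.nonzero(mm); top=ys.min(); u=xs[ys<=top+1].mean()
w=onz(d,(u,top-.5),.190); print("lead edge px",u,top,"jar centre z from tcp", ((M.T@(w-s["position"]))[2]*1000-25).round(1), "x from rows", )
for r in (top+30,top+50,top+65):
    x=xs[ys==r]; a=onz(d,(x.min()-.5,r),.19);b=onz(d,(x.max()+.5,r),.19); print(" mid x",((M.T@((a+b)/2-s["position"]))[0]*1000).round(1),(np.linalg.norm(a-b)*1000).round(1))
E
python3 look.py 5
```

```text
[ 5.28292792e-01 -4.59019256e-04  1.62524568e-01] 0.27286566660568023 7.85 [-0.34301654 -0.75535469  0.5938033 ]
[  251   163   148   140 17030] [325.  237.4]
jar@.19 (array([0.53878775, 0.02846681]), np.float64(0.02550408247213045), np.float64(0.0010632415101869907))
flat 39 of 43 [0.54128058 0.03847415] 0.04732895706199534
 jar->centre in tool [-0.8  0.  10.3]
 tcp->centre in tool [ 0.1  0.  41. ]
rim 63 of 69 [0.54060386 0.03828204] 0.07263940053051386
 jar->centre in tool [-1.3  0.   9.9]
 tcp->centre in tool [-0.4  0.  40.6]
tcp->jar in tool [ 0.9  0.  30.8]
lead edge px 324.20588235294116 163 jar centre z from tcp 32.3 x from rows
 mid x 0.9 36.4
 mid x 0.9 44.6
 mid x 0.9 48.3
```

View pics/w5.png

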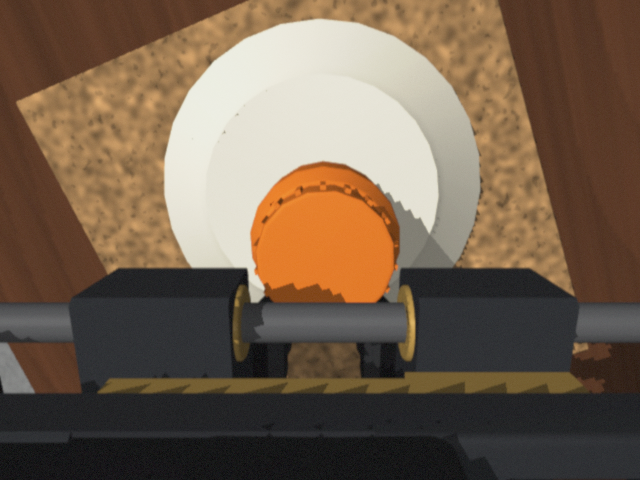

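View pics/s5.png

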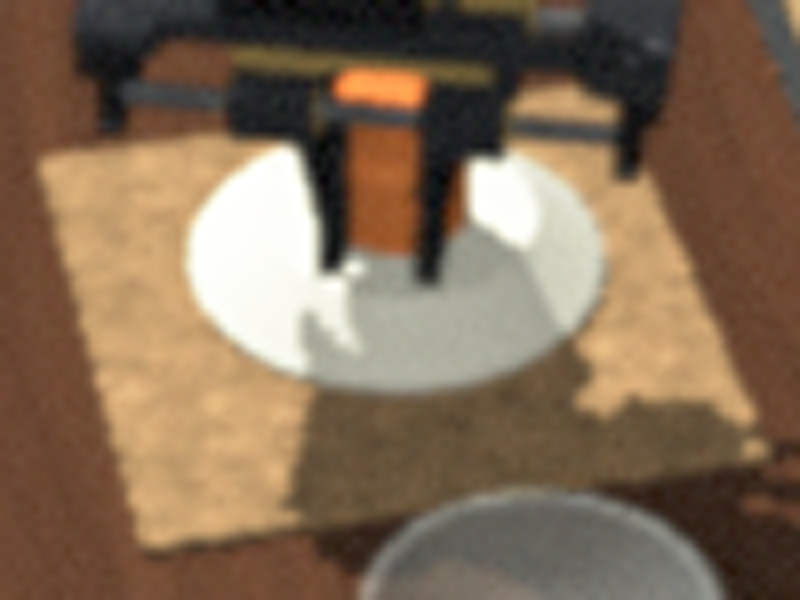

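drive_tool:
  increments: "0 0 2 0 185; 0 0 2 0 185; 0 0 2 0 185; 0 0 2 0 185; 0 0 1 0 185; 0 0 0 0 185; 0 0 -2 0 185; 0 0 -4 0 185; 0 0 -10 0 185; 0 0 -10 0 185; 0 0 0 0 185"

```text
time: 9.22
position: [0.5226, -0.0185, 0.1625]
tool_rot: [-1.557, 0.252, -0.252]
ft_force: [0.6, -0.6, 0.7]
grip_width: 0.276
```

```bash
python3 look.py 6
```

```text
[ 0.52292154 -0.01705069  0.1625974 ] 0.2728678942128979 9.325 [ 0.1886266   0.26288448 -0.03570955]
[  246    74   155   161 19230] [323.4 152.9]
jar@.19 (array([0.54164393, 0.03723661]), np.float64(0.02456091035674464), np.float64(0.0001673091165360599))
flat 51 of 55 [0.54083381 0.03841032] 0.04777811350318645
 jar->centre in tool [-1.1 -0.   0.9]
 tcp->centre in tool [-0.4  0.  58.3]
rim 46 of 58 [0.54076479 0.03849191] 0.07267978824969007
 jar->centre in tool [-1.2 -0.   0.9]
 tcp->centre in tool [-0.5  0.  58.3]
tcp->jar in tool [ 0.7  0.  57.4]
lead edge px 322.51612903225805 74 jar centre z from tcp 57.1 x from rows
 mid x 0.6 37.0
 mid x 0.6 44.2
 mid x 0.9 47.7
```

View pics/w6.png

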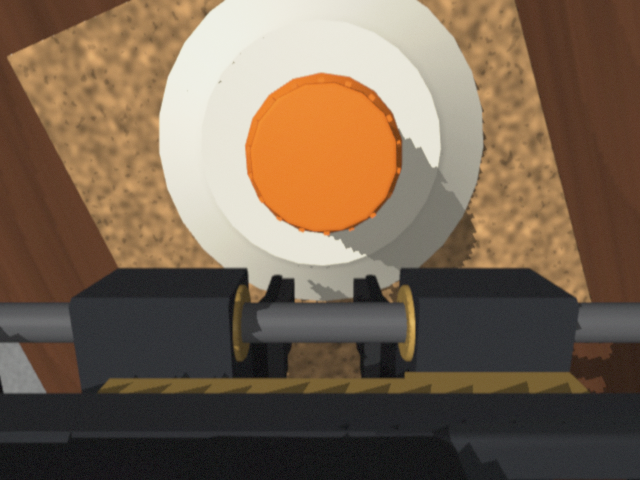

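View pics/s6.png

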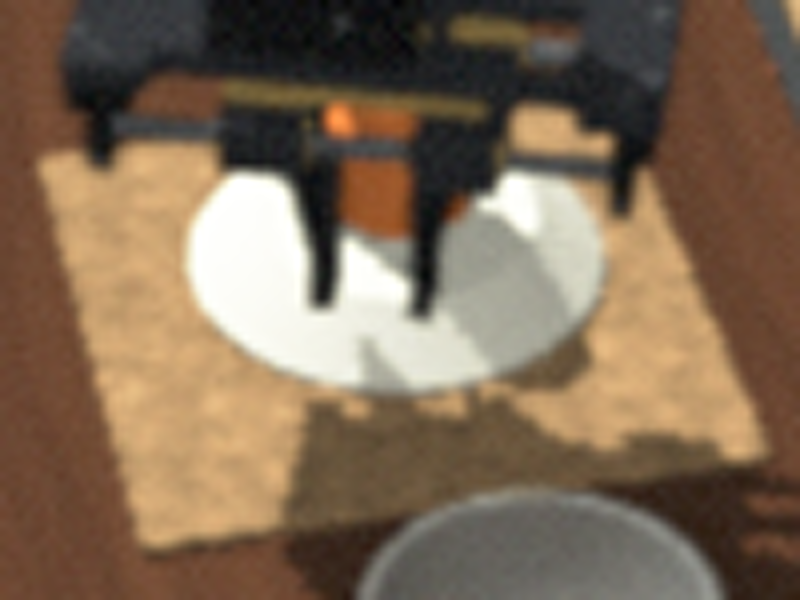

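drive_tool:
  increments: "0 0 -20 0 185; 0 -10 -10 0 185; 0 -30 0 0 185; 0 -50 0 0 185; 0 -50 0 0 185; 0 0 -40 0 185; 0 0 -40 0 185; 0 0 0 0 185; 0 0 0 0 185"

```text
time: 10.45
position: [0.4888, -0.1203, 0.3031]
tool_rot: [-1.556, 0.249, -0.25]
ft_force: [0.2, 0.0, -0.2]
grip_width: 0.275
```

```bash
python3 look.py 7
python3 - <<'E'
from h import *
for n in("side","top"):
    d=get_image(n);cv2.imwrite(f"pics/{n}7.png",d["img"][:,:,::-1])
    for st,c,m in comps(orange(d["img"])): print(n,"orange",st,c.round(1),onz(d,c,.182).round(4))
    for st,c,m in comps(white(d["img"]),200):
        if 250<c[0]<400 and 200<c[1]<260: print(n,"white",st,c.round(1),rimcentre(d,m,.131))
E
```

```text
[ 0.48896935 -0.11968668  0.30287744] 0.27596392198534037 10.55 [-0.42950988 -0.51322507 -1.11637838]
[296   0  57  16 636] [324.2   5.9]
jar@.19 (array([0.53882551, 0.02814445]), np.float64(0.021121668959909672), np.float64(9.829436100516647e-05))
flat 31 of 31 [0.54056102 0.03849909] 0.04798551727010785
 jar->centre in tool [-1.6  0.  10.4]
 tcp->centre in tool [-1.000e-01  1.000e-01  1.664e+02]
rim 54 of 55 [0.54100901 0.03949044] 0.07248034068876906
 jar->centre in tool [-1.5  0.  11.5]
 tcp->centre in tool [-0.000e+00  1.000e-01  1.675e+02]
tcp->jar in tool [1.40e+00 1.00e-01 1.56e+02]
lead edge px 324.0 0 jar centre z from tcp 118.3 x from rows
side orange [331 205  18  24 283] [340.5 216.9] [0.5435 0.0374 0.182 ]
side orange [356 287  24  44 873] [367.5 308.3] [ 0.5443 -0.3045  0.182 ]
side white [ 314  218   51   31 1083] [338.9 234.1] (array([0.53961822, 0.03858471]), np.float64(0.07116556229510147), np.float64(0.0004949133059362733))
top orange [303 211  21  23 383] [313.3 222.2] [0.5401 0.0377 0.182 ]
top orange [453 220  27  30 485] [466.3 234.4] [ 0.5448 -0.3047  0.182 ]
top white [     0      0    640    480 162178] [316.  238.9] (array([ 0.59804617, -0.0555628 ]), np.float64(0.8931546241195938), np.float64(0.045828728242059934))
top white [ 283  199   61   59 2355] [313.4 229.4] (array([0.53986721, 0.03872993]), np.float64(0.07137843766540514), np.float64(0.0003291546598226732))Traceback (most recent call last):
  File "look.py", line 37, in <module>
    x=xs[ys==r]; a=onz(d,(x.min()-.5,r),.19);b=onz(d,(x.max()+.5,r),.19); print(" mid x",((M.T@((a+b)/2-s["position"]))[0]*1000).round(1),(np.linalg.norm(a-b)*1000).round(1))
                          ~~~~~^^
    return umr_minimum(a, axis, None, out, keepdims, initial, where)
ValueError: zero-size array to reduction operation minimum which has no identity
```

View pics/side7.png

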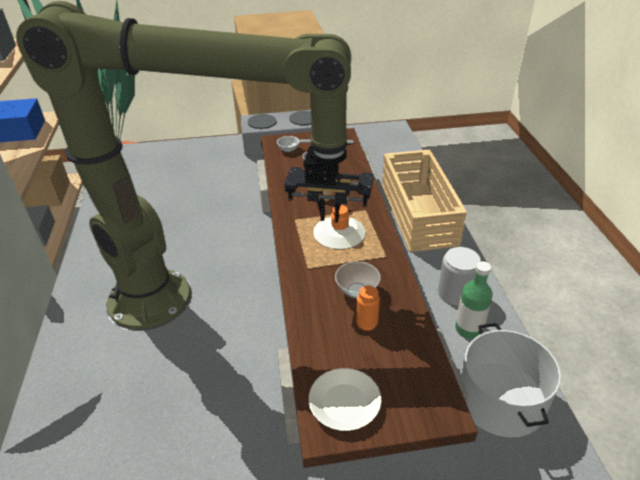

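View pics/top7.png

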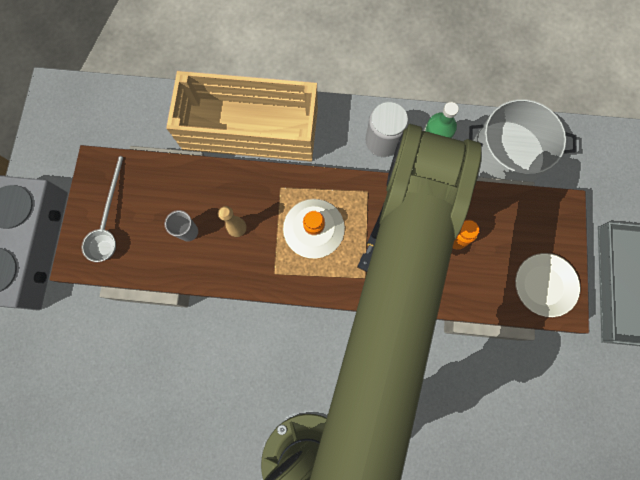

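Both fixed views put the jar 1 to 4 mm from the saucer's centre. The jar is upright, the saucer hasn't moved, and the arm is clear of everything, so I'm handing in.

```bash
python3 -c "
from bench import workorder;print(workorder.close_job())"
```

```text
the job is handed in; nothing more can be done
None
```

The small orange jar now stands upright near the middle of the saucer, and I handed the job in at about 10.7 s of the 38 s allowed. I held the two fingertips about 24 mm apart, roughly 10 mm above the saucer's top. With these I pushed the jar about 27 mm in 2 mm steps, then backed off and raised the arm clear.

**Jar position:** The last close wrist view, taken after the fingers let go, put the jar about 1.5 mm from the saucer's centre. After the arm withdrew, the top camera gave about 1 mm and the side camera about 4 mm. In the side view the gripper hid part of the jar, so I trust that figure less. All three are inside the 8 mm limit.

**Saucer and other things:** The saucer's centre measured within 0.2 mm of where it started in both fixed views. The other things on the plank looked unmoved in the final pictures. The arm hid the bowl in the top view and most of the tumbler in the side view, so each was checked in only one view.

**Checks that failed or disagreed:**
- The tall jar appeared about 9 mm off in the final top view, because the arm covered part of it. The side view showed it unchanged to within 1 mm.
- The final wrist-view check of the jar failed because the jar was cut off at the edge of the picture, so I ignored it.
- Wrist force readings stayed within noise, about 1 N, throughout. They were too coarse to show the push force itself.

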